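# Fit the hanger collar on the drying pole and hold the pole extended

## Task

Slip the blue hanger collar over the top of the telescopic drying pole so that it sits flat on the grey flange, and let go of it. Then squeeze the red release button in the pole's grip, pull the grip straight up past its first stop to its second stop, as far as it goes, and finish still holding it up there with the button squeezed and the collar riding on it. Leave everything else on the table where it stands.

Things in the scene. Friction and masses are not known exactly. Their poses are not given: they have to be found in the camera images.
- pole: Fixed part of the drying pole, screwed to the table: round dark foot 110 mm across (10 to 16 mm high), white tube 30 mm across with two yellow bands, black rim 38 mm across up to 126 mm high. Origin on its axis at table height, z up; +x is the side the red button is on. Its place and yaw vary.
- grip: Top of the sliding mast; cannot turn. Origin on the pole's axis on the upper face of the grey flange (52 mm across) where the collar sits, 132 mm above the table when retracted; axes as the pole's. A cone on the flange, 39 mm across narrowing to 25 mm at 12 mm up, centres the collar. Above it all parts, 68 mm tall, fit in a 34 mm circle.
- handle (a point): Point on the grip, 46 mm above its origin and 3 mm to its -x: middle of the free part of the black handle, level with the button. Handle 18 mm wide in the grip's y, from x = -14 to +8 mm, square up to 60 mm above the grip's origin, then a small tapered cap to 68 mm. A seated collar covers the lowest 30 mm. Squeeze along x, one finger on the button: 28 mm wide, 22 mm with the button in.
- button_face (a point): Centre of the red button's outer face, on the grip's +x side: button 12 mm wide (y) and 24 tall, from 34 to 58 mm above the grip's origin; its face is at x = +14 mm when out, +8 mm (flush) when pressed. It moves towards -x of the grip.
- button (a joint): Travel of the red release button: 0 out, 0.006 m fully pressed (about 6 N, springs back). It frees the mast once pressed about 4 mm, and must stay pressed while the mast is pulled.
- mast (a joint): Extension of the mast, upwards: 0 retracted (locked until the button is pressed); 0.05 m first stop (catches only if the button is out); 0.10 m second stop, a hard end without a catch: let go there and it sinks back to the first stop. Mast and grip weigh 0.3 kg, little friction. A yellow band on the mast is bared at the first stop, a green one below it at the second.
- collar: Blue hanger collar, a tube 55 mm outside, 42 mm bore, 30 mm tall, standing upright on the table; about 0.1 kg. Origin at the centre of its underside, z up. Two thin arms (7 mm thick) stick out along its +x and -x at 12 mm height to 60 mm from the axis, ends turned up to 23 mm height: grasp it across its y. It may sit on the pole at any yaw.
- detergent: Bystander: orange detergent bottle, 72 mm across, 190 tall. Origin at its underside's centre. Leave alone.
- softener: Bystander: green softener bottle, 64 mm across, 160 tall. Origin at its underside's centre. Leave alone.
- stain_can: Bystander: red can, 56 mm across, 130 tall. Origin at its underside's centre. Leave alone.
- scoop: Bystander: clear cup, 64 mm across, 55 tall. Origin at its underside's centre. Leave alone.
- brush: Bystander: flat brush with wooden handle, lying down, about 200 mm long. Origin at its underside's centre. Leave alone.
- soap_bar: Bystander: yellow soap bar, 85 x 55 x 28 mm. Origin at its underside's centre. Leave alone.
- spacer: Bystander: plain grey tube 44 mm across and 30 tall with a 24 mm bore, standing upright, without arms: too narrow for the pole. Origin at its underside's centre. Leave alone.
Mind the look-alikes: they are no part of the job. There is more than one size of the pole; the job needs the smaller.

How it is judged:
By the outcome, as a careful person would: the job done as asked, in the order asked, and still so for the second after the job is handed in, while the arm keeps its last pose, push and grip.
It also fails if it takes over 54 s, if anything falls off the work surface, if the arm or the gripper's body presses on something with over 40 N, if the wrist force passes 120 N, or if a joint passes its speed limit or range.

## Robot

A 7-joint arm with a two-finger parallel gripper is mounted at the origin on the work surface. World frame = base frame: x ahead of the robot, y to its left, z up, the work surface at z = 0. Lengths are in m, angles in rad, forces in N, time in s.
With the tool pointing down it reaches from about 0.35 to 0.9 m from the base axis. Payload 19.9 kg.
Tool frame: the origin (TCP) lies midway between the tips of the shut fingers; the grasp point (between the pads) lies 19 mm behind it; z points along the fingers, y is the line along which they close (so a half turn about z gives the same grasp; the last joint's range is limited). The gripper opens to 85 mm and grips with 20 to 120 N. Pads are 22 mm wide; open, the fingers measure 114 mm over their backs; the gripper's body (76 mm by 85 mm) begins 54 mm behind the grasp point. The pads swing forward as they close: fully open they stand 13 mm farther back than shut.
Start: joints at [1.25, 0.417, -0.01, 1.614, 0.005, 1.111, -0.053], TCP at [0.173, -0.601, 0.231] pointing down, gripper open.
Joint ranges: [-2.81, 2.81], [-0.39, 2.02], [-1.27, 1.25], [0.06, 2.57], [-1.19, 4.33], [0.19, 2], [-2.82, 2.82]. Speed limits (rad/s): [1.89, 1.89, 2.39, 2.39, 3.01, 3.01, 3.01].

## Interface

Orientations are given as a unit quaternion [x, y, z, w].
In Python, from rig import goto, line_to, goto_joints, command_gripper, dwell, ik, get_state, snapshot, calibration, PlanningError, close_job, regions_of gives the robot as it stands. Calls block until the motion is done:
- goto(position, orientation): joint-space move of the TCP to a pose.
- line_to(position, rot=None, velocity=0.15, contact_N=None): straight line of the TCP; rot=None keeps the orientation; velocity is the mean speed in m/s. With contact_N (N) it stops when the force on the tool has changed by that much, and returns True; else False.
- goto_joints(angles): joint-space move.
- command_gripper(opening, f_grip=None): finger opening in m; f_grip is the grip in N (None keeps the last); returns when the fingers have stopped.
- dwell(seconds).
- ik(position, orientation): joint angles nearest the present ones, or None.
- get_state(): the state.
- snapshot(name): name is "scene" or "top" or "wrist"; returns the picture (400x640x3 uint8, red, green, blue); there is no depth.
- calibration(name): a dict with "fx", "fy", "cx", "cy" (pixels), "k1" (the pictures are not rectified: a ray, as slopes to the right and down, at radius r is drawn at 1 + k1 r^2 times it, then the intrinsics apply), "world_to_cam" (4x4, takes a point from world to camera coordinates). Camera axes: x right, y down, z forward; pixel columns grow to the right and rows downward; lengths in m; the calibration is good to about 2 mm. A picture is of the moment at which its call begins: read the wrist's pose just before it. calibration takes no time and is no camera call; for the wrist camera it gives the pose at the moment of the call.
A pose or a line that the arm cannot do raises PlanningError and nothing moves.
- close_job(): hands the job in; it is judged then, once.
Trained networks look in the newest picture that a camera, given by its name, has taken for a name from the list of things; names that differ only in an ending like _2 or _b are one class to them, and where a whole thing is asked for, a point or a joint stands for the part that bears it (a point fixed in the world has none). Each returns a list of dicts, best first, with "p" (0 to 1); they miss things now and then, are a little off and sometimes report something else, mostly with a low value. They report only what shows in the picture. A call takes as long as a camera call. They do not tell look-alikes from the thing itself.
- regions_of(query, camera): "mask" (400x640 bool, what is visible of it) and "xy" ([column, row] in pixels, amid what is visible of it).
The state is a dict: "time": time; "joints": joint angles; "qd": joint speeds; "joint_torque": joint torques, N m; "tcp_pos": TCP position; "tcp_rot": TCP orientation; "contact_force": force on the tool from outside, world axes, zero at the start; "torque": the same for the moment, N m; "opening": finger opening in m; "grip_force": force on a finger pad.
Only numpy, scipy, OpenCV 4.12 (cv2) and the standard library are available. Lean on these libraries where they do the work, as an engineer would, in place of code of your own. Each camera call takes 0.05 s, during which the arm holds its last target. There are 200 camera calls.

## Working session

There is one attempt and no reset: what is moved stays moved. The work goes in short steps, each a Python script; the robot and the scene stay as the last script left them, time stands still between calls to the robot, and variables do not carry over. Pictures are saved under pics/ and viewed, at most 11 in all, crops included, and the job is handed in when it is done.

```bash
mkdir -p pics; ls; cat > h.py <<'E'
import numpy as np, cv2
from rig import *
def snap(cam,fn=None):
    c=calibration(cam); im=snapshot(cam)
    if fn: cv2.imwrite('pics/'+fn,im[:,:,::-1])
    return im,c
def ray(c,px):
    d=np.array([(px[0]-c['cx'])/c['fx'],(px[1]-c['cy'])/c['fy']]); s=d.copy()
    for _ in range(20): s=d/(1+c['k1']*(s@s))
    T=np.array(c['world_to_cam']); R=T[:3,:3]
    return -R.T@T[:3,3], R.T@np.array([s[0],s[1],1])
def at_z(c,px,z):
    o,d=ray(c,px); return o+d*(z-o[2])/d[2]
def proj(c,P):
    P=np.atleast_2d(P);T=np.array(c['world_to_cam']); q=P@T[:3,:3].T+T[:3,3]; s=q[:,:2]/q[:,2:]
    s=s*(1+c['k1']*(s**2).sum(1,keepdims=True)); return s*[c['fx'],c['fy']]+[c['cx'],c['cy']]
E
python3 - <<'E'
from h import *
print(get_state())
for cam in ('scene','top'):
    im,c=snap(cam,cam+'0.png'); print(cam,ray(c,(320,200)))
    for q in ('pole','grip','collar','button_face','spacer'):
        for r in regions_of(q,cam):
            print(q,round(r['p'],2),np.round(r['xy']),r['mask'].sum(), np.round(at_z(c,r['xy'],{'collar':.015,'spacer':.015,'pole':.06}.get(q,.17)),3))
E
```

```text
pics
{'time': 0.0, 'joints': array([ 1.2495217 ,  0.41796978, -0.01034   ,  1.61417917,  0.00471495,
        1.11071472, -0.05300519]), 'qd': array([ 7.69397772e-05,  5.50026569e-04, -8.45437588e-04,  9.38082834e-04,
        1.04442288e-04, -3.96447612e-04,  1.06386740e-03]), 'joint_torque': array([ 5.86081442e-04, -8.64446354e+01,  6.79112133e-01, -4.34902632e+01,
        1.91596703e-02,  7.44280347e-03,  1.06114311e-05]), 'tcp_pos': array([ 0.17249513, -0.60035466,  0.23066063]), 'tcp_rot': array([ 9.90228486e-01,  1.39453064e-01, -1.31812795e-04, -6.09441030e-04]), 'contact_force': array([-0.60949756, -0.12423316, -0.55007808]), 'torque': array([-0.02467065, -0.02255372,  0.01483399]), 'grip_force': 0.0, 'opening': 0.08515386632575261}
scene (array([1.21873464, 0.31698668, 0.77939691]), array([-0.69210492, -0.3099737 , -0.65211263]))
pole 0.94 [306. 162.] 1704 [ 0.304 -0.143  0.06 ]
pole 0.68 [310. 224.] 1424 [ 0.553 -0.011  0.06 ]
pole 0.39 [180. 185.] 590 [ 0.563 -0.433  0.06 ]
grip 0.72 [310. 192.] 316 [ 0.553 -0.009  0.17 ]
grip 0.71 [305. 129.] 580 [ 0.29  -0.148  0.17 ]
grip 0.47 [308. 223.] 1400 [0.655 0.035 0.17 ]
grip 0.26 [244. 195.] 313 [ 0.632 -0.149  0.17 ]
collar 0.62 [244. 195.] 270 [ 0.48  -0.267  0.015]
button_face 0.56 [309. 118.] 63 [ 0.225 -0.167  0.17 ]
button_face 0.42 [310. 179.] 16 [ 0.507 -0.031  0.17 ]
spacer 0.68 [380. 260.] 303 [0.558 0.188 0.015]
top (array([0.245318  , 0.00202091, 1.70775716]), array([ 0.1949141 , -0.00858084, -0.98081668]))
pole 0.79 [350. 266.] 1397 [ 0.337 -0.115  0.06 ]
pole 0.71 [325. 220.] 676 [ 0.5  -0.03  0.06]
grip 0.66 [358. 268.] 377 [ 0.326 -0.132  0.17 ]
grip 0.63 [321. 212.] 176 [ 0.512 -0.015  0.17 ]
collar 0.62 [392. 224.] 71 [ 0.489 -0.275  0.015]
```

View pics/scene0.png

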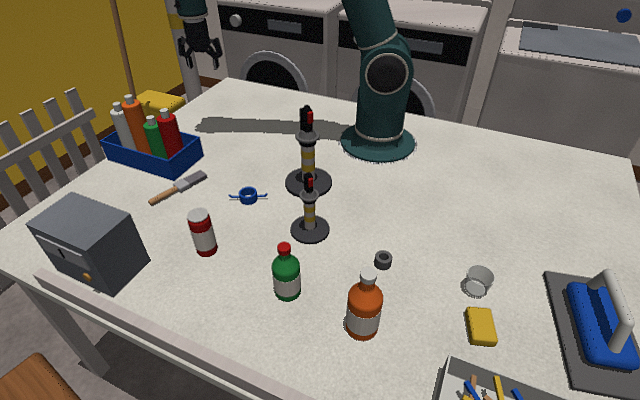

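View pics/top0.png

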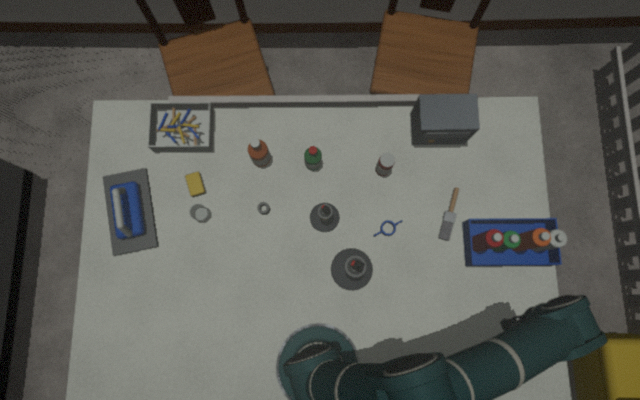

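The scene shows the larger pole at (306,162) and the smaller one at (310,224). The collar is at (248,195), with its arms spread left and right. In the top view the smaller pole's foot is at (324,217) and the collar at (389,229). Next I'll look closer with the wrist camera.

```bash
cat >> h.py <<'E'
from scipy.spatial.transform import Rotation as Ro
def down(yaw):  # tool z down, tool y axis at yaw+90deg-ish: x tool = (cos,sin)
    return (Ro.from_euler('z',yaw)*Ro.from_euler('x',np.pi)).as_quat()
E
python3 - <<'E'
from h import *
q0=get_state()['tcp_rot']; print(Ro.from_quat(q0).as_matrix().round(2))
goto([0.47,-0.28,0.32],q0); print(get_state()['time'],get_state()['joints'].round(2))
im,c=snap('wrist','w0.png'); print(ray(c,(320,200)),np.array(c['world_to_cam'])[:3,:3].round(2))
for q in ('collar','pole'):
    for r in regions_of(q,'wrist'): print(q,r['p'],r['xy'],r['mask'].sum(),at_z(c,r['xy'],.015))
E
```

```text
[[ 0.96  0.28 -0.  ]
 [ 0.28 -0.96  0.  ]
 [-0.   -0.   -1.  ]]
2.2417 [ 0.67  0.21 -0.22  1.69  0.05  1.24 -0.85]
(array([ 0.5348464 , -0.26071315,  0.46340903]), array([-0.26484371, -0.06685222, -0.96202285])) [[ 0.27 -0.96  0.  ]
 [-0.93 -0.26  0.27]
 [-0.26 -0.07 -0.96]]
collar 0.74 [301.2, 158.9] 999 [ 0.46037642 -0.25143277  0.015     ]
collar 0.68 [63.1, 44.9] 4143 [0.51782171 0.07346082 0.015     ]
pole 0.69 [121.4, 55.3] 10304 [0.52539286 0.00080795 0.015     ]
pole 0.57 [161.5, 242.2] 13340 [ 0.28590232 -0.08597781  0.015     ]
```

View pics/w0.png

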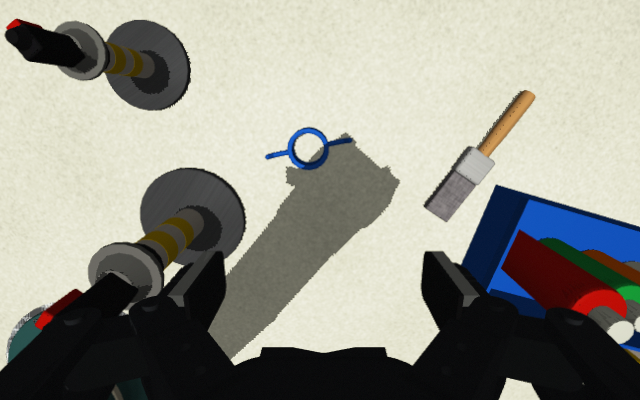

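The wrist view shows the collar's ring at (308,148) with arm tips at about (267,157) and (351,140). The smaller pole is at the upper left, with its red button pointing image-left. The larger pole is at lower left. Next I'll measure the collar and then look at the small pole from above.

```bash
cat >> h.py <<'E'
from scipy.optimize import least_squares
def cyl(p,r,z0,z1,n=90):
    a=np.linspace(0,2*np.pi,n,endpoint=False); ring=np.c_[r*np.cos(a),r*np.sin(a)]+p
    return np.r_[np.c_[ring,0*a+z0],np.c_[ring,0*a+z1]]
def hullc(px):
    h=cv2.convexHull(px.astype(np.float32)); m=cv2.moments(h); return np.array([m['m10']/m['m00'],m['m01']/m['m00']]),cv2.contourArea(h)
def blue(im):
    h=cv2.cvtColor(im,cv2.COLOR_RGB2HSV); return ((h[...,0]>100)&(h[...,0]<130)&(h[...,1]>120)&(h[...,2]>40)).astype(np.uint8)
def collar(im,c,near,z0=0.):
    n,l,s,ce=cv2.connectedComponentsWithStats(blue(im)); d=np.hypot(*(ce[1:]-near).T)+(s[1:,4]<150)*1e3; k=1+d.argmin()
    m=(l==k).astype(np.uint8); cs,_=cv2.findContours(m,cv2.RETR_EXTERNAL,cv2.CHAIN_APPROX_NONE)
    f=cv2.drawContours(np.zeros_like(m),cs,-1,1,-1); o=cv2.morphologyEx(f,cv2.MORPH_OPEN,cv2.getStructuringElement(cv2.MORPH_ELLIPSE,(15,15)))
    y,x=np.nonzero(o); cen=np.array([x.mean(),y.mean()])
    r=least_squares(lambda p:hullc(proj(c,cyl(p,.0275,z0,z0+.03)))[0]-cen, at_z(c,cen,z0+.015)[:2],diff_step=1e-4)
    y,x=np.nonzero(m); P=np.c_[x,y]; i=np.argmax(np.hypot(*(P-cen).T)); a=P[i]; b=P[np.argmax(np.hypot(*(P-a).T))]
    A=at_z(c,a,z0+.02);B=at_z(c,b,z0+.02)
    return r.x,np.arctan2(*(A-B)[1::-1])%np.pi,A,B,o.sum(),hullc(proj(c,cyl(r.x,.0275,z0,z0+.03)))[1]
E
python3 - <<'E'
from h import *
im=cv2.imread('pics/w0.png')[:,:,::-1].copy(); print(collar(im,calibration('wrist'),(308,148)))
q0=get_state()['tcp_rot']
goto([0.45,-0.04,0.34],q0); print(get_state()['time'])
im,c=snap('wrist','w1.png')
for q in ('grip','pole','button_face','handle'):
    for r in regions_of(q,'wrist'): print(q,round(r['p'],2),np.round(r['xy']),r['mask'].sum(),at_z(c,r['xy'],.178))
E
```

```text
(array([ 0.47732677, -0.25619039]), np.float64(2.0672142006182983), array([ 0.50510219, -0.30788864,  0.02      ]), array([ 0.44956027, -0.20534852,  0.02      ]), np.uint64(1335), 1440.3083987785503)
3.35
grip 0.9 [373. 311.] 3883 [ 0.32892624 -0.12962553  0.178     ]
grip 0.59 [329. 102.] 2058 [ 0.52076013 -0.02579596  0.178     ]
pole 0.93 [329. 105.] 5018 [ 0.51810014 -0.02582434  0.178     ]
pole 0.65 [362. 262.] 10783 [ 0.3799206  -0.10065622  0.178     ]
button_face 0.68 [324.  91.] 106 [ 0.52845629 -0.01880597  0.178     ]
handle 0.79 [328. 105.] 2025 [ 0.51794485 -0.02559135  0.178     ]
handle 0.67 [370. 309.] 3925 [ 0.33015135 -0.12587324  0.178     ]
```

View pics/w1.png

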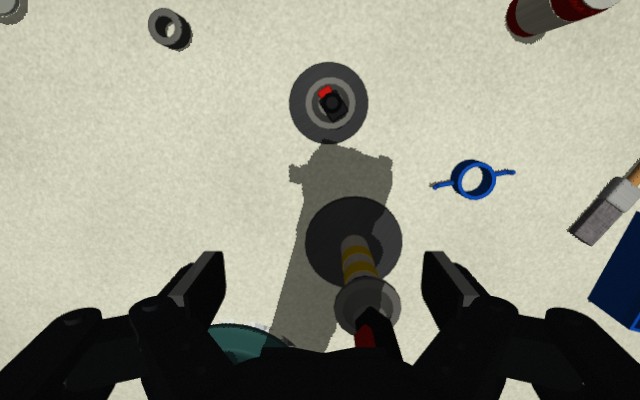

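The small pole is at (329,103), nearly seen from overhead, with its red button towards the upper left at (325,91). The collar is at (473,180). I'll enlarge the pole and fit it.

```bash
python3 - <<'E'
from h import *
im=cv2.imread('pics/w1.png')[:,:,::-1].copy(); c=calibration('wrist')
print(collar(im,c,(473,180))); print('top',collar(cv2.imread('pics/top0.png')[:,:,::-1].copy(),calibration('top'),(389,229))[1:4])
# foot: dark disc on table
g=im.max(2); m=(g<150).astype(np.uint8); m[145:]=0; m[:, :270]=0; m[:,390:]=0; m[:55]=0
n,l,s,ce=cv2.connectedComponentsWithStats(m);k=1+s[1:,4].argmax(); print('foot',s[k],ce[k],at_z(c,ce[k],.012))
h=hullc(proj(c,cyl(at_z(c,ce[k],.012)[:2],.055,0,.01)));print(h)
hs=cv2.cvtColor(im,cv2.COLOR_RGB2HSV); red=((hs[...,1]>140)&(hs[...,2]>90)&((hs[...,0]<8)|(hs[...,0]>172)))
red[:70]=0;red[130:]=0;red[:,:290]=0;red[:,370:]=0;y,x=np.nonzero(red);print('red',len(x),x.mean(),y.mean(),at_z(c,(x.mean(),y.mean()),.19))
cr=cv2.resize(im[50:155,270:390],None,fx=6,fy=6,interpolation=cv2.INTER_NEAREST)
p=at_z(c,ce[k],.012)[:2]
for r,z in((.055,.01),(.026,.132)):
    a=(proj(c,cyl(p,r,z,z)[:90])-[270,50]+.5)*6; cv2.polylines(cr,[a.astype(int)],True,(0,255,0),1)
cv2.imwrite('pics/c1.png',cr[:600,:,::-1])
E
```

```text
(array([ 0.47713767, -0.25678024]), np.float64(2.0636771592689023), array([ 0.50487026, -0.30725516,  0.02      ]), array([ 0.44971569, -0.20456449,  0.02      ]), np.uint64(1377), 1494.708426404046)h.py:32: RuntimeWarning: Mean of empty slice.
  y,x=np.nonzero(o); cen=np.array([x.mean(),y.mean()])
  ret = ret.dtype.type(ret / rcount)
Traceback (most recent call last):
  File "h.py", line 33, in collar
    r=least_squares(lambda p:hullc(proj(c,cyl(p,.0275,z0,z0+.03)))[0]-cen, at_z(c,cen,z0+.015)[:2],diff_step=1e-4)
ValueError: Initial guess is outside of provided bounds
```

Two wrist views put the collar within 0.6 mm of each other. I'll drop the top-camera check and carry on.

```bash
python3 - <<'E'
from h import *
im=cv2.imread('pics/w1.png')[:,:,::-1].copy(); c=calibration('wrist')
g=im.max(2); m=(g<150).astype(np.uint8); m[145:]=0; m[:, :270]=0; m[:,390:]=0; m[:55]=0
n,l,s,ce=cv2.connectedComponentsWithStats(m);k=1+s[1:,4].argmax(); print('foot',s[k],ce[k],at_z(c,ce[k],.012))
print(hullc(proj(c,cyl(at_z(c,ce[k],.012)[:2],.055,0,.01))))
hs=cv2.cvtColor(im,cv2.COLOR_RGB2HSV); red=((hs[...,1]>140)&(hs[...,2]>90)&((hs[...,0]<8)|(hs[...,0]>172)))
red[:70]=0;red[130:]=0;red[:,:290]=0;red[:,370:]=0;y,x=np.nonzero(red);print('red',len(x),x.mean(),y.mean(),at_z(c,(x.mean(),y.mean()),.19))
cr=cv2.resize(im[55:150,270:390],None,fx=6,fy=6,interpolation=cv2.INTER_NEAREST)
p=at_z(c,ce[k],.012)[:2]
for r,z in((.055,.01),(.026,.132)):
    a=(proj(c,cyl(p,r,z,z)[:90])-[270,55]+.5)*6; cv2.polylines(cr,[a.astype(int)],True,(0,255,0),1)
cv2.imwrite('pics/c1.png',cr[:,:,::-1])
E
```

```text
foot [ 289   62   80   83 5091] [328.28128069 102.96307209] [ 0.52177542 -0.02652297  0.012     ]
(array([328.25843941, 101.67533942]), 5217.217519328522)
red 105 324.23809523809524 91.14285714285714 [ 0.5277658 -0.0183428  0.19     ]
```

View pics/c1.png

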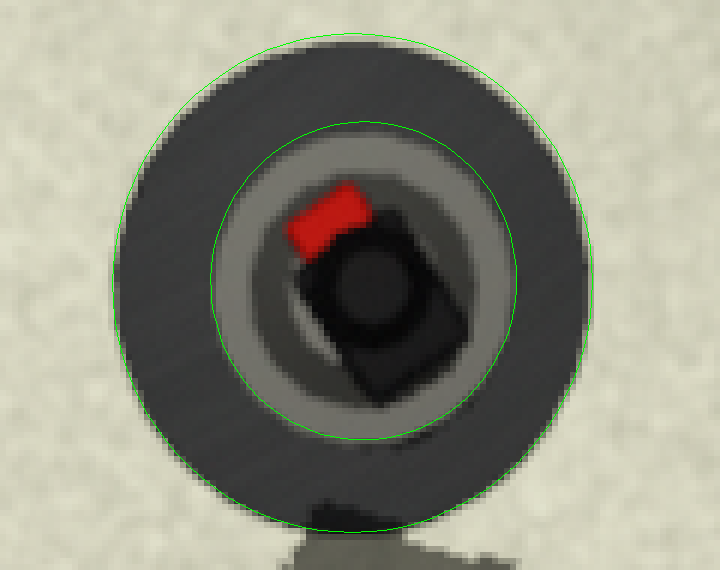

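In the enlarged crop the small pole's flange centre is at about crop (365,284), the button at (330,222), and the handle's back edge at (423,367). This puts the pole at about (0.521,-0.027) with a yaw of about 0.88 rad. Next I'll grasp the collar.

```bash
python3 - <<'E'
from h import *
C=[.4772,-.2565]
for y in (2.065,-1.077):
    for P in ([*C,.15],[.521,-.0268,.3]):
        j=ik(P,down(y)); print(y,None if j is None else j.round(2))
E
```

```text
2.065 [ 0.7   0.38 -0.33  1.89  0.15  0.89  0.8 ]
2.065 [ 0.42  0.2  -0.49  1.77  0.1   1.2   0.39]
-1.077 [ 0.57  0.37 -0.16  1.89  0.08  0.88 -2.28]
-1.077 [ 0.32  0.19 -0.37  1.77  0.07  1.19 -2.72]
```

```bash
python3 - <<'E'
from h import *
C=[.4772,-.2565]; q=down(2.065)
goto([*C,.32],q)
line_to([*C,.10],velocity=.25)
im,c=snap('wrist','w2.png')
for r in regions_of('collar','wrist'): print(r['p'],r['xy'])
try:
    print(collar(im,c,proj(c,[[*C,.015]])[0]))
except Exception as e: print(e)
s=get_state(); print(s['time'],s['tcp_pos'])
E
```

```text
0.75 [317.2, 222.6]
(array([ 0.47740542, -0.25633171]), np.float64(2.033190609186427), array([ 0.45068385, -0.20380807,  0.02      ]), array([ 0.50326306, -0.30929681,  0.02      ]), np.uint64(5071), 5322.39963591774)
6.675 [ 0.47789979 -0.25681983  0.10132919]
```

View pics/w2.png

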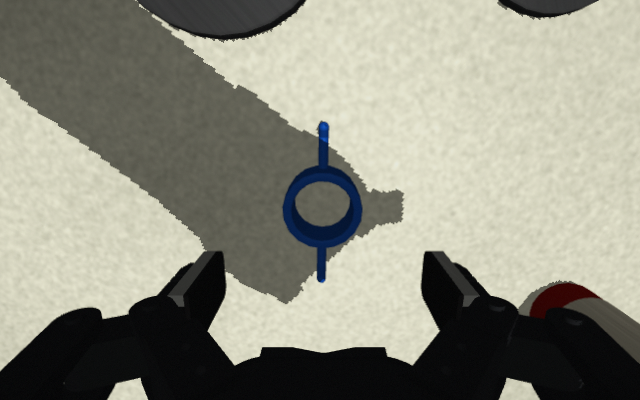

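The collar is centred between the fingers at (322,206) with its arms vertical in the image, so the alignment is right. I'll grasp it and lift.

```bash
python3 - <<'E'
from h import *
C=[.4773,-.2564]; q=down(2.055)
print(line_to([*C,.004],rot=q,velocity=.1,contact_N=12), get_state()['tcp_pos'])
command_gripper(.045,f_grip=40); s=get_state(); print(s['opening'],s['grip_force'],s['tcp_pos'])
line_to([*C,.30],velocity=.25)
line_to([.521,-.0268,.30],velocity=.25)
s=get_state(); print(s['time'],s['tcp_pos'],s['opening'],s['grip_force'],s['contact_force'])
im,c=snap('wrist','w3.png')
E
```

```text
False [ 0.47766725 -0.25654111  0.00453749]
0.054384226420797425 39.68127340078354 [ 0.47750141 -0.25655458  0.00474305]
10.6167 [ 0.52076133 -0.02803137  0.29971515] 0.05453273774761542 42.3471736907959 [-0.09801415 -0.89701649 -0.92857833]
```

View pics/w3.png

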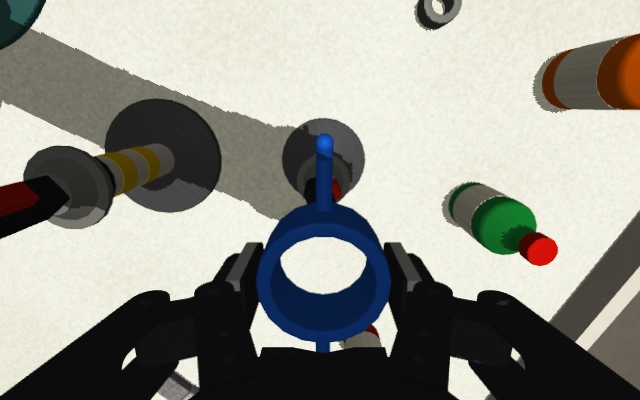

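The collar is held level, with its ring at (324,272). The small pole's foot is behind it at (323,160). I'll cross-check the pole's position from this second viewpoint.

```bash
python3 - <<'E'
from h import *
im=cv2.imread('pics/w3.png')[:,:,::-1].copy(); c=calibration('wrist')
g=im.astype(int); 
for row in (150,160,170): 
    print(row,[ (x,int(im[row,x].max())) for x in list(range(276,290))+list(range(358,372))])
print([(y,int(im[y,340].max())) for y in range(112,132)])
# model extents
P=cyl([.521,-.0268],.055,.010,.010)[:90]; P0=cyl([.521,-.0268],.055,0,0)[:90]
for Q in (P,P0):
    u=proj(c,Q)
    for row in (150,160,170):
        i=[k for k in range(90) if (u[k,1]-row)*(u[(k+1)%90,1]-row)<=0]; print(row,u[i,0].round(1))
    i=[k for k in range(90) if (u[k,0]-340)*(u[(k+1)%90,0]-340)<=0]; print('col340',u[i,1].round(1))
E
```

```text
150 [(276, 123), (277, 123), (278, 120), (279, 121), (280, 122), (281, 125), (282, 105), (283, 49), (284, 32), (285, 33), (286, 31), (287, 32), (288, 32), (289, 31), (358, 75), (359, 79), (360, 80), (361, 78), (362, 76), (363, 130), (364, 216), (365, 241), (366, 242), (367, 241), (368, 242), (369, 242), (370, 240), (371, 240)]
160 [(276, 124), (277, 124), (278, 124), (279, 124), (280, 123), (281, 107), (282, 59), (283, 33), (284, 32), (285, 32), (286, 32), (287, 32), (288, 33), (289, 33), (358, 78), (359, 78), (360, 76), (361, 76), (362, 74), (363, 74), (364, 109), (365, 206), (366, 243), (367, 244), (368, 246), (369, 247), (370, 246), (371, 244)]
170 [(276, 126), (277, 126), (278, 125), (279, 126), (280, 126), (281, 124), (282, 122), (283, 98), (284, 37), (285, 33), (286, 33), (287, 32), (288, 33), (289, 33), (358, 75), (359, 77), (360, 77), (361, 77), (362, 90), (363, 191), (364, 241), (365, 240), (366, 240), (367, 240), (368, 239), (369, 239), (370, 240), (371, 239)]
[(112, 241), (113, 243), (114, 245), (115, 246), (116, 245), (117, 244), (118, 243), (119, 243), (120, 242), (121, 210), (122, 116), (123, 78), (124, 84), (125, 85), (126, 86), (127, 85), (128, 85), (129, 85), (130, 85), (131, 84)]
150 [364.5 283. ]
160 [365.  281.8]
170 [363.3 283. ]
col340 [121.4 197.2]
150 [363.7 283.8]
160 [364.1 282.7]
170 [361.5 283.9]
col340 [121.1 195.3]
```

The pole position agrees to within about 0.5 px (under 1 mm), so I'll lower the collar.

```bash
python3 - <<'E'
from h import *
def st(t=''): 
    s=get_state(); print(t,round(s['time'],2),s['tcp_pos'].round(4),s['contact_force'].round(1),round(s['opening'],4))
st()
P=[.521,-.0268]
line_to([*P,.215],velocity=.2); st()
hit=line_to([*P,.145],velocity=.08,contact_N=6); st(hit)
if not hit:
    hit=line_to([*P,.133],velocity=.03,contact_N=6); st(hit)
E
```

```text
10.67 [ 0.5208 -0.0282  0.2998] [-0.3 -1.1 -0.4] 0.0545
 11.24 [ 0.5214 -0.0271  0.2158] [ 0.5  0.  -2.2] 0.0548
False 12.27 [ 0.5213 -0.0268  0.1455] [ 0.7  0.4 -1.2] 0.0542
True 12.62 [ 0.5214 -0.0269  0.1368] [-2.  -0.5  9.3] 0.0543
```

Contact came at z = 0.1368, as expected for a seated collar. I'll release, rise, and look.

```bash
python3 - <<'E'
from h import *
command_gripper(.085); dwell(.1)
line_to([.521,-.0268,.22],velocity=.15)
q=down(.88+np.pi/2); j=ik([.521,-.0268,.22],q); print(j)
goto([.47,.06,.30],q) # camera view
s=get_state(); print(s['time'],s['tcp_pos'])
im,c=snap('wrist','w4.png'); print(ray(c,(320,200)))
for k in ('button_face','handle','collar'):
    for r in regions_of(k,'wrist'): print(k,r['p'],r['xy'],at_z(c,r['xy'],.178))
print('expected flange centre px, button',proj(c,[[.521,-.0268,.132],[.521,-.0268,.2],[.521+.014*np.cos(.88),-.0268+.014*np.sin(.88),.178]]))
try: print(collar(im,c,proj(c,[[.521,-.0268,.15]])[0],.132)[:2])
except Exception as e: print(e)
E
```

```text
[ 0.41239192  0.27977976 -0.4942117   1.8680676   0.15329674  1.0309997
  0.73531377]
14.4167 [0.4697616  0.05993975 0.29947782]
(array([0.41696952, 0.10509366, 0.44320495]), array([ 0.2041177 , -0.18246791, -0.9618424 ]))
button_face 0.76 [10.6, 220.7] [ 0.31807375 -0.16191468  0.178     ]
button_face 0.53 [297.0, 296.6] [ 0.53013275 -0.01973179  0.178     ]
handle 0.9 [283.9, 289.4] [ 0.51701659 -0.02403248  0.178     ]
handle 0.71 [47.1, 205.7] [ 0.33002828 -0.12630438  0.178     ]
collar 0.67 [297.8, 263.5] [0.50552772 0.00247809 0.178     ]
collar 0.58 [602.4, 17.0] [0.4977814 0.3019847 0.178    ]
collar 0.19 [299.6, 291.6] [ 0.5277451  -0.01455596  0.178     ]
expected flange centre px, button [[289.52260415 269.95891637]
 [281.57507255 308.38300482]
 [299.95014874 294.13993299]]
(array([ 0.50819337, -0.00959992]), np.float64(1.9125091087332422))
```

View pics/w4.png

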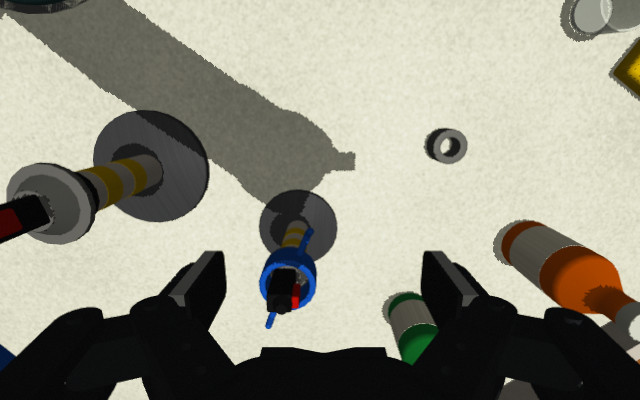

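The collar is on the pole at (288,278). The handle lies across the finger direction, with its button on the right at (297,296). I'll overlay the model to check the seating and the yaw.

```bash
python3 - <<'E'
from h import *
im=cv2.imread('pics/w4.png')[:,:,::-1].copy(); c=calibration('wrist')
x0,y0,f=245,220,7
cr=cv2.resize(im[y0:y0+85,x0:x0+95],None,fx=f,fy=f,interpolation=cv2.INTER_NEAREST)
P=np.array([.5212,-.0268]); 
def dr(Q,col): cv2.polylines(cr,[((proj(c,Q)-[x0,y0]+.5)*f).astype(int)],True,col,1)
dr(cyl(P,.0275,.162,.162)[:90],(0,255,0)); dr(cyl(P,.021,.162,.162)[:90],(0,255,0)); dr(cyl(P,.0275,.132,.132)[:90],(255,255,0))
yaw=.88; R=np.array([[np.cos(yaw),-np.sin(yaw)],[np.sin(yaw),np.cos(yaw)]])
h=np.array([[-14,-9],[8,-9],[8,9],[-14,9]])*1e-3; dr(np.c_[h@R.T+P,[.192]*4],(255,0,255))
b=np.array([[14,-6,34],[14,6,34],[14,6,58],[14,-6,58]])*1e-3; dr(np.c_[b[:,:2]@R.T+P,b[:,2]+.132],(0,255,255))
cv2.imwrite('pics/c4.png',cr[:,:,::-1])
E
```

```text
(no output)
```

View pics/c4.png

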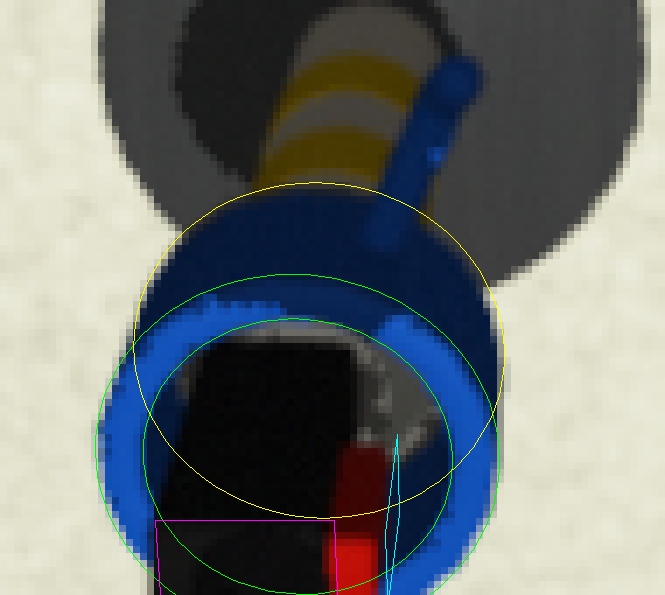

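The collar's outline matches the seated model (z 0.132 to 0.162), and the handle yaw agrees with 0.88 rad. Next I'll squeeze the handle.

```bash
python3 - <<'E'
from h import *
def st(t=''): 
    s=get_state(); print(t,round(s['time'],2),s['tcp_pos'].round(4),s['contact_force'].round(1),round(s['opening'],4),round(s['grip_force'],1),s['torque'].round(2))
yaw=.88; H=np.array([.5212,-.0268])-.003*np.array([np.cos(yaw),np.sin(yaw)]); q=down(yaw+np.pi/2)
goto([*H,.26],q); st()
hit=line_to([*H,.165],velocity=.12,contact_N=8); st(hit)
if not hit:
    command_gripper(.015,f_grip=40); dwell(.2); st('closed')
E
```

```text
15.13 [ 0.5193 -0.03    0.259 ] [ 0.3  1.1 -0.3] 0.085 0.0 [0.   0.03 0.04]
False 16.07 [ 0.5197 -0.029   0.1657] [ 0.  -0.4 -1.2] 0.0853 0.0 [ 0.02  0.01 -0.02]
closed 16.88 [ 0.5185 -0.0304  0.1654] [-11.5  -6.5  16.5] 0.0211 39.6 [-1.45  2.54 -0.39]
```

```bash
cat >> h.py <<'E'
def st(t=''): 
    s=get_state(); print(t,round(s['time'],2),s['tcp_pos'].round(4),s['contact_force'].round(1),round(s['opening'],4),round(s['grip_force'],1),s['torque'].round(2))
E
python3 - <<'E'
from h import *
yaw=.88; H=np.array([.5212,-.0268])-.005*np.array([np.cos(yaw),np.sin(yaw)])
line_to([*H,.168],velocity=.03); dwell(.1); st()
line_to([*H,.185],velocity=.04); dwell(.1); st()
im,c=snap('wrist','w5.png')
E
```

```text
17.24 [ 0.5183 -0.0305  0.168 ] [ 5.1  2.1 -4.1] 0.0216 40.5 [ 0.29 -0.87 -0.41]
 17.92 [ 0.5183 -0.0304  0.1848] [ 5.4  2.5 -2.9] 0.0211 40.5 [ 0.46 -1.09 -0.45]
```

View pics/w5.png

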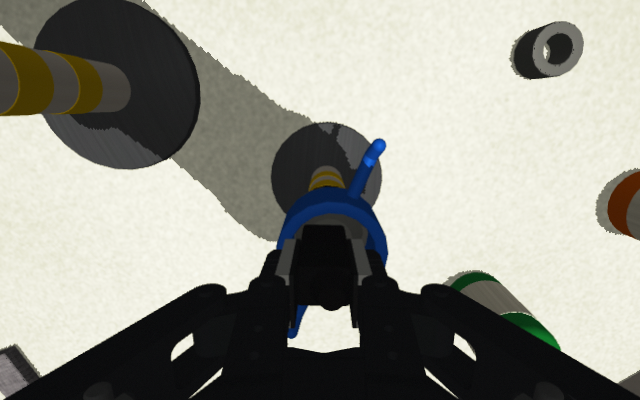

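The handle is held at (325,270) with the collar level around it. The downward force is about 3–4 N, which is the mast's weight, so it is free and moving up. I'll pull it to the second stop.

```bash
python3 - <<'E'
from h import *
yaw=.88; H=np.array([.5212,-.0268])-.0045*np.array([np.cos(yaw),np.sin(yaw)])
hit=line_to([*H,.255],velocity=.06,contact_N=12); st(hit)
if not hit:
    hit=line_to([*H,.285],velocity=.02,contact_N=12); st(hit)
dwell(.3); st()
im,c=snap('scene','s6.png'); cv2.imwrite('pics/s6c.png',cv2.resize(im[110:260,230:400],None,fx=4,fy=4,interpolation=cv2.INTER_CUBIC)[:,:,::-1])
E
```

```text
False 19.28 [ 0.5183 -0.0304  0.2547] [ 3.9 -0.4 -3.5] 0.0216 40.4 [-0.26 -0.83 -0.44]
True 20.02 [ 0.5183 -0.0304  0.2654] [ 4.6  0.6 -3.9] 0.021 47.3 [-0.07 -0.97 -0.41]
 20.32 [ 0.5183 -0.0304  0.2653] [ 4.2  1.4 -3.6] 0.0211 47.3 [ 0.17 -0.85 -0.41]
```

View pics/s6c.png

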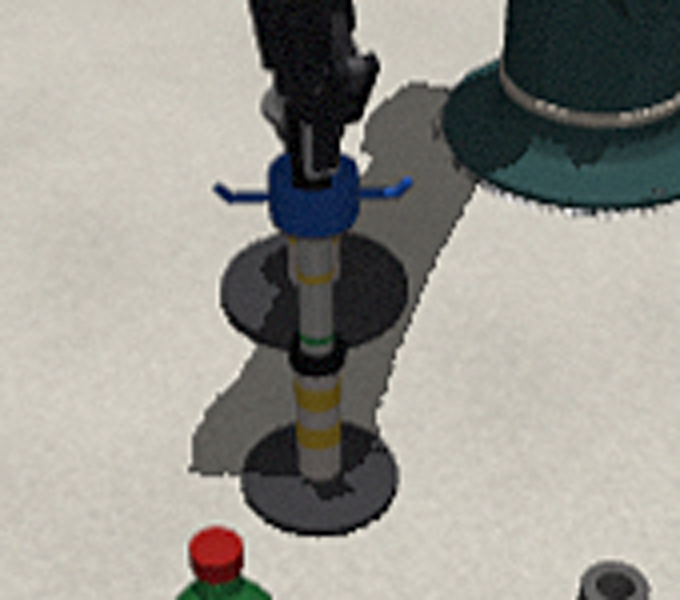

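The green band is bared at (316,340), just above the rim, and the collar is level on the raised grip. I'll nudge up slightly to keep it pressed against the hard stop.

```bash
python3 - <<'E'
from h import *
yaw=.88; H=np.array([.5212,-.0268])-.0045*np.array([np.cos(yaw),np.sin(yaw)])
for z in (.266,.2665,.267,.2675):
    line_to([*H,z],velocity=.01); dwell(.15); st(z)
    if get_state()['contact_force'][2]<-10: break
dwell(.5); st()
E
```

```text
0.266 20.77 [ 0.5183 -0.0304  0.2657] [ 5.8 -0.8 -8. ] 0.0213 46.7 [-0.2  -1.1  -0.37]
0.2665 21.18 [ 0.5182 -0.0304  0.2658] [  8.8   0.5 -14.8] 0.021 45.8 [-0.19 -1.92 -0.43]
 21.68 [ 0.5182 -0.0304  0.2658] [  8.4   0.4 -15.2] 0.021 45.8 [-0.17 -1.86 -0.42]
```

The mast is firmly against the stop, with about 11 N of upward push beyond its weight. The button is squeezed and the readings are steady, so I'll hand in.

```bash
python3 -c "
from h import *
print(close_job())"
```

```text
the job is handed in; nothing more can be done
None
```

I handed the job in at about 22 s: the blue collar is seated on the smaller pole's flange, and the arm is holding the grip against its second stop with the red button squeezed; the judge's result was not shown.

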